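# Change the water-filter cartridges

### The job

Change the filters on the water-filter stand: unlock each spent brown cartridge (there may be one or two), lift it out and stand it upright in a well of its own in the grey drain rack, and lock both new white cartridges into the sockets by pressing them down and turning them a quarter turn clockwise until they spring up into their notches. Only when both new cartridges are locked, hang the blue splash guard on the stand's two pins, fully down on the ledge. Do not tip a cartridge over, and leave the other things on the worktop standing where they are.

Things in the scene. Friction and masses are not known exactly. Their poses are not given: they have to be found in the camera images.
- stand: White filter stand fixed to the worktop, 147 mm deep (x), 204 mm wide (y): two round bayonet sockets (92 mm across outside, axes 104 mm apart along y), and in front of them, on the robot's side, a 14 mm high ledge with two upright steel pins. Origin at the worktop, midway between the socket axes; x points away from the pins, y from the right socket to the left one, z up.
- socket_left (a point): Left (+y) socket: on its axis at its rim, 32 mm above the worktop; axes as the stand's. Lugs drop in when the bar points at the two yellow rim dots (cartridge x 15 deg clockwise of stand x, seen from above); bottom then rests 9.5 mm below the rim and cannot turn. Press 7 to 11 mm farther down, turn 75 deg clockwise to the green dots (bar along stand y; stop 6 deg beyond), let go: locked.
- socket_right (a point): Right (-y) socket, same as the left. When locked, the spring holds the lugs up in notches, cartridge bottom 12 mm below the rim. To unlock: press 5 to 9 mm down from there, turn 75 deg anticlockwise to the yellow dots (stop 8 deg beyond), lift straight up. Play: 2.5 mm round the neck, 3 mm beside the lugs. This point: on its axis at its rim, 32 mm above the worktop.
- plunger_left (a joint): Sprung plate in the left socket, on which the cartridge's bottom rests: 0 = up (9.5 mm below the rim), 0.0025 with a locked cartridge, 0.0115 = pressed to its stop, m. Needs 5 N to start, 15 N at the stop.
- plunger_right (a joint): The same for the right socket.
- pins_mid (a point): Point midway between the stand's two upright pins, on top of the ledge (14 mm above the worktop). The pins stand 85 mm to either side along the stand's y axis, 14 mm thick with round tips, 38 mm tall above the ledge. The point lies 70 mm in front (-x) of the socket line. Axes as the stand's.
- drain_rack: Grey drain rack fixed to the worktop, 176 by 92 mm, two round wells in a row along its x axis. Origin at the worktop under its centre.
- well_far (a point): Centre of the floor of the rack's far (+x) well: inside diameter 78 mm, floor 6 mm above the worktop, rim 30 mm above the worktop. A cartridge stands in it lugs down, at any yaw.
- well_near (a point): The same for the near (-x) well, 88 mm from the far one.
- new_a: New cartridge: white, blue bands and bar. Neck 44 mm across, 26 mm tall; at its foot a lug to either side (70 mm tip to tip, 13 wide, 8 high, flush with the bottom); body 70 mm across, 26 to 80 mm up; on top a straight grip bar 50 long, 18 wide, 80 to 112 mm up. 0.2 kg. Origin: centre of the bottom; z up; x along the bar and along the lugs (a half turn fits the same).
- new_b: Second new filter cartridge, the same as new_a: white body, blue bands, blue grip bar.
- spent_left: Spent cartridge: brown body, black bands, orange grip bar, same shape and axes as new_a; starts locked in the left socket, or is absent (that socket is then empty).
- spent_right: Spent cartridge: brown body, black bands, orange grip bar, same shape and axes as new_a; starts locked in the right socket, or is absent (that socket is then empty).
- guard: Blue splash guard standing on its foot plate, 44 (x) by 200 (y) by 8 mm, with a 19 mm hole at each end, 85 mm either side of the centre along y. Along its middle rises a panel 10 mm thick (x), 110 mm long (y), top edge 71 mm above the underside: grip this from above. Origin: centre of the underside; a half turn about z fits the same. 0.25 kg.
- water_bottle: bystander: clear plastic water bottle with a blue cap, 65x65x205 mm; origin under its centre
- pepper_mill: bystander: brown wooden pepper mill, 55x55x138 mm; origin under its centre
- spice_jar: bystander: spice jar with a yellow cap, 45x44x100 mm; origin under its centre
- short_tin: bystander: short wide tin, 75x75x58 mm; origin under its centre
- honey_jar: bystander: jar with a yellow lid, 63x63x100 mm; origin under its centre
- mug: bystander: small white mug, 65x94x53 mm; origin under its centre
- tomato: bystander: tomato, 63x64x66 mm; origin under its centre

How it is judged:
By the outcome, as a careful person would: the job done as asked, in the order asked, and still so for the second after the job is handed in, with the robot touching nothing.
Of spent_left, spent_right only 1 to 2 are there at a start; the rules pass over those that are not, and their reading is None.
At some moment in a run one of guard may be knocked a few centimetres aside while the robot is not near it.
It also fails if it takes over 210 s, if anything falls off the work surface, if the arm or the gripper's body presses on something with over 40 N, if the wrist force passes 120 N, or if a joint passes its speed limit or range.

### The arm

A 6-joint arm with a two-finger parallel gripper is mounted at the origin on a cart in front of the work surface, level with it; the furniture and walls round the work are solid. World frame = base frame: x ahead of the robot, y to its left, z up, the work surface at z = 0. Lengths are in m, angles in rad, forces in N, time in s.
With the tool pointing down it reaches from about 0.3 to 0.95 m from the base axis. Payload 3.1 kg.
Tool frame: the origin (TCP) lies between the finger pads; the fingertips stand r.tip_extent ahead of it and the grasp point (between the pads) lies 8 mm behind it (r.tip_extent is the distance from the TCP to the fingertips, in m); z points along the fingers, y is the line along which they close (so a half turn about z gives the same grasp; the last joint's range is limited). The gripper opens to 85 mm and grips with 20 to 120 N. Pads are 22 mm wide; open, the fingers measure 114 mm over their backs; the gripper's body (76 mm by 85 mm) begins 54 mm behind the grasp point. The pads swing forward as they close: fully open they stand 13 mm farther back than shut.
Start: joints at [-1.21, 0.308, 1.634, -0, 1.2, -0.07], TCP at [0.261, -0.568, 0.242] pointing down, gripper open.
Joint ranges: [-3.06, 3.06], [-0.79, 1.96], [0.05, 2.63], [-1.19, 4.34], [0.05, 2.64], [-2.94, 2.94]. Speed limits (rad/s): [2.79, 2.79, 3.14, 3.14, 3.14, 3.14].

### API

Orientations are given as a unit quaternion [x, y, z, w].
In Python, from cell import r gives the robot as it stands.
- The arm moves only by the shell command python3 -m handwheel 'ROWS' [FORCE]. ROWS is a JSON object whose one key "deltas" holds one flat list of numbers, 7 for each row, row after row: the shift along the tool's x, y, z in cm, then the turn, a rotation vector about the tool's x, y, z in degrees, then the opening, from -1 (shut) to 1 (fully open). In form: {"deltas": [x, y, z, ax, ay, az, hand, x, y, z, ax, ay, az, hand, ...]}. A call has 1 to 8 rows; each row is the pose to reach, as a shift and turn from the pose commanded when the call began, along the tool's axes at that moment; what a row does not reach only later rows make up. A row lasts 1/10 s, in which the tool goes at most 50 mm and 8.59 degrees, less where a joint would pass 70% of its speed; a pose out of reach is approached as far as the arm can. A call with a gripper value outside its range is refused whole. The fingers move at their own pace and stop on an object; FORCE is the grip in N (left out, the last holds). Time passes only in rows, so rows that repeat a pose let the fingers close. It gives the time, the measured TCP pose, the force, the opening and the grip force at its end, in the units of the state.
- r.read_state(): the state, without advancing time (a new reading comes with each control period).
- r.grab_frame(name): name is "scene" or "top" or "wrist"; returns a dict with "color" (480x640x3 uint8, red, green, blue), "K" (3x3 intrinsics, pixels), "cam_to_world" (4x4, takes a point from camera to world coordinates); the wrist camera has in their place "mount" (4x4, takes a point from camera to tool coordinates, whose origin is the TCP and whose axes are the flange's). Camera axes: x right, y down, z forward; pixel columns grow to the right and rows downward; lengths in m; the calibration is good to about 2 mm. A picture is of the moment at which its call begins: read the wrist's pose just before it. There is no depth.
- r.finish_job(): hands the job in; it is judged then, once.
Trained networks look in the newest picture that a camera, given by its name, has taken for a name from the list of things; names that differ only in an ending like _2 or _b are one class to them, and where a whole thing is asked for, a point or a joint stands for the part that bears it (a point fixed in the world has none). Each returns a list of dicts, best first, with "conf" (0 to 1); they miss things now and then, are a little off and sometimes report something else, mostly with a low value. They report only what shows in the picture. A call takes as long as a camera call.
- r.boxes_of(camera, label): "point" ([column, row] in pixels, amid what is visible of it).
The state is a dict: "clock": time; "joints": joint angles; "qvel": joint speeds; "joint_torque": joint torques, N m; "ee_pos": TCP position; "ee_rot": TCP orientation; "wrist_force": force on the tool from outside, world axes, zero at the start; "ft_torque": the same for the moment, N m; "gripper_width": opening from 0.0 (shut) to 1.0 (fully open); "grip_force": force on a finger pad.
Only numpy, scipy, OpenCV 4.12 (cv2) and the standard library are available. Lean on these libraries where they do the work, as an engineer would, in place of code of your own. Each camera call takes 0.05 s, during which the arm holds its last target. There are 200 camera calls.

## Working session

There is one attempt and no reset: what is moved stays moved. The work goes in short steps, Python scripts to look and compute and a shell command to move; the robot and the scene stay as the last step left them, time stands still between calls to the robot, and variables do not carry over. Pictures are saved under pics/ and viewed, at most 14 in all, crops included, and the job is handed in when it is done.

```bash
ls; mkdir -p pics
python3 - <<'E'
from cell import r
import cv2,numpy as np
print(r.read_state(), r.tip_extent)
for n in ["top","scene"]:
    f=r.grab_frame(n); cv2.imwrite(f"pics/{n}0.png",f["color"][:,:,::-1])
    print(n,f["K"].tolist(),np.round(f["cam_to_world"],4).tolist())
    for l in ["stand","drain_rack","new_a","spent_left","guard","water_bottle","pepper_mill","spice_jar","short_tin","honey_jar","mug","tomato"]:
        print(l,[([round(float(q)) for q in d["point"]],round(float(d["conf"]),2)) for d in r.boxes_of(n,l)][:4])
E
```

```text
pics
{'clock': 0.0, 'joints': array([-1.20972899e+00,  3.08990887e-01,  1.63519756e+00,  9.78027971e-06,
        1.19970208e+00, -6.97209844e-02]), 'qvel': array([-0.00010557, -0.00026122, -0.00197091, -0.00086368,  0.00066187,
       -0.00039118]), 'joint_torque': array([-1.30740456e-03, -4.15263641e+01, -2.76665103e+01, -3.86814681e-04,
        1.02253744e-02,  6.73474887e-06]), 'ee_pos': array([ 0.26067418, -0.56716256,  0.2410506 ]), 'ee_rot': array([ 9.76891961e-01,  2.13730618e-01, -1.62270710e-04, -1.13742722e-03]), 'wrist_force': array([-0.02522977,  0.31261739, -0.97162291]), 'ft_torque': array([-0.00745261,  0.0352531 ,  0.07721082]), 'grip_force': 0.0, 'gripper_width': 1.0037737035410288} 0.011
top [[522.6509409427167, 0.0, 315.2114430103929], [0.0, 522.6509409427167, 236.69548958198143], [0.0, 0.0, 1.0]] [[-0.0079, -0.9847, 0.1741, 0.3252], [-0.9999, 0.0089, 0.0047, -0.0016], [-0.0062, -0.174, -0.9847, 1.2658], [0.0, 0.0, 0.0, 1.0]]
stand []
drain_rack [([231, 221], 0.61)]
new_a [([344, 284], 0.85), ([427, 290], 0.66), ([368, 229], 0.44)]
spent_left []
guard [([279, 241],
[... 263 characters left out ...]
62, 158], 0.73)]
scene [[458.1897125958897, 0.0, 329.1506211353222], [0.0, 458.1897125958897, 234.77694491366913], [0.0, 0.0, 1.0]] [[-0.877, -0.2665, 0.3998, 0.1344], [-0.4804, 0.4705, -0.7402, 0.7897], [0.0092, -0.8412, -0.5407, 0.6367], [0.0, 0.0, 0.0, 1.0]]
stand [([350, 224], 0.86)]
drain_rack [([269, 299], 0.89)]
new_a [([428, 208], 0.56), ([164, 273], 0.2)]
spent_left []
guard [([269, 300], 0.74), ([317, 272], 0.66)]
water_bottle [([164, 275], 0.58)]
pepper_mill [([235, 227], 0.77), ([425, 205], 0.67)]
spice_jar [([280, 203], 0.64), ([235, 232], 0.57)]
short_tin [([342, 319], 0.9), ([444, 196], 0.57)]
honey_jar [([389, 307], 0.64), ([451, 195], 0.55)]
mug [([388, 307], 0.8)]
tomato []
```

Run:
```python
import cv2
a=cv2.imread("pics/top0.png"); cv2.imwrite("pics/top0c.png",cv2.resize(a[120:350,150:500],(800,526),interpolation=cv2.INTER_CUBIC))
```

```text
(no output)
```

View pics/top0c.png

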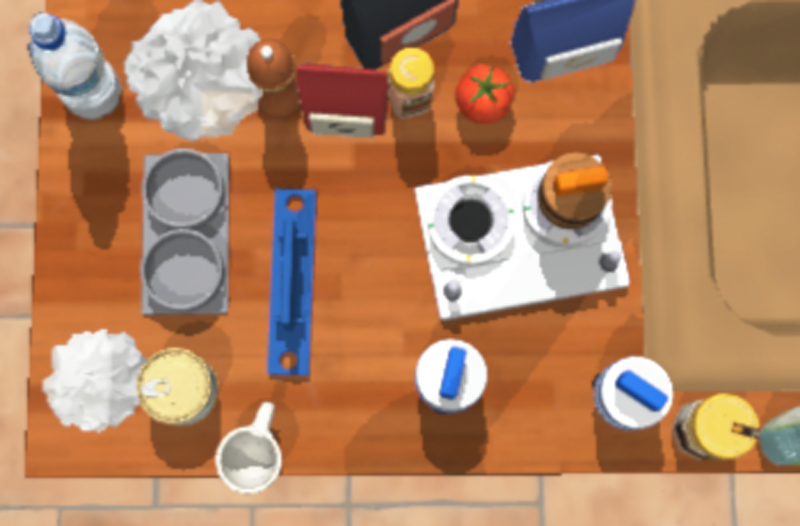

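View pics/scene0.png

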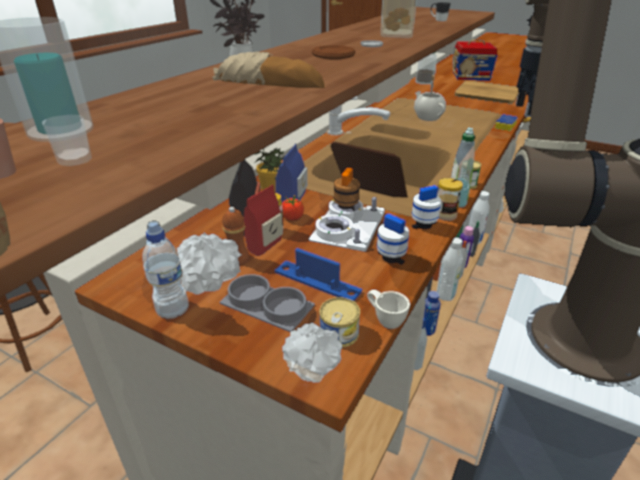

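The top view shows only spent_right (orange bar, crop 577,180). The left socket is empty (471,221), the pins are at (452,290) and (609,261), and the new bars are at (453,373) and (641,391). The guard panel is at about (292,282), with wells at (184,188) and (182,270).

```bash
cat > h.py <<'E'
from cell import r
import cv2,numpy as np
from scipy.spatial.transform import Rotation as R
def w(px,z,K,T):
    d=T[:3,:3]@np.linalg.solve(K,[px[0],px[1],1]); o=T[:3,3]
    return (o+d*(z-o[2])/d[2])
def frame(n):
    s=r.read_state(); f=r.grab_frame(n); K=np.array(f["K"])
    if n=="wrist":
        E=np.eye(4); E[:3,:3]=R.from_quat(s["ee_rot"]).as_matrix(); E[:3,3]=s["ee_pos"]; T=E@np.array(f["mount"])
    else: T=np.array(f["cam_to_world"])
    return f["color"],K,T
def pr(p,K,T):
    c=np.linalg.inv(T)@np.r_[p,1]; u=K@c[:3]; return u[:2]/u[2]
def yaw(s=None):
    s=s or r.read_state(); m=R.from_quat(s["ee_rot"]).as_matrix(); return np.degrees(np.arctan2(m[1,0],m[0,0]))
def delta(p,yw):
    "tool-frame shift cm and rotvec deg to reach TCP p, tool down with tool-x yaw yw"
    s=r.read_state(); M=R.from_quat(s["ee_rot"]); c,q=np.cos(np.radians(yw)),np.sin(np.radians(yw))
    G=R.from_matrix([[c,q,0],[q,-c,0],[0,0,-1]])
    return np.round(M.inv().apply(np.array(p)-s["ee_pos"])*100,2),np.round(np.degrees((M.inv()*G).as_rotvec()),2)
def blobs(c,kind,minA=60):
    h=cv2.cvtColor(c,cv2.COLOR_RGB2HSV)
    lo,hi={"blue":((105,120,60),(125,255,255)),"orange":((5,200,170),(17,255,255)),"yellow":((22,120,120),(34,255,255)),"green":((45,90,70),(85,255,255))}[kind]
    m=cv2.inRange(h,lo,hi); n,l,st,ce=cv2.connectedComponentsWithStats(m)
    out=[]
    for i in range(1,n):
        if st[i,4]>=minA:
            ct=max(cv2.findContours((l==i).astype(np.uint8),cv2.RETR_EXTERNAL,cv2.CHAIN_APPROX_NONE)[0],key=len)
            out.append((st[i,4],np.round(ce[i],1),cv2.minAreaRect(ct)))
    return sorted(out,key=lambda t:-t[0])
E
python3 - <<'E'
from h import *
c=cv2.imread("pics/top0.png")[:,:,::-1].copy()
K=np.array([[522.651,0,315.2114],[0,522.651,236.6955],[0,0,1]])
T=np.array([[-0.0079,-0.9847,0.1741,0.3252],[-0.9999,0.0089,0.0047,-0.0016],[-0.0062,-0.174,-0.9847,1.2658],[0,0,0,1]])
s=800/350
for n,p,z in [("pinL",(452,288),.05),("pinR",(609,259),.05),("sockL",(471,221),.032),("sp_a",(558,183),.112),("sp_b",(606,177),.112),("A_a",(459,348),.112),("A_b",(446,399),.112),("B_a",(620,375),.112),("B_b",(665,406),.112),("wf",(184,188),.03),("wn",(182,270),.03),("g1",(296,203),.008),("g2",(289,360),.008),("jar",(720,425),.1),("tin",(176,386),.058),("mill",(270,60),.138),("bottle",(47,30),.205),("redbox",(345,80),.1),("mug",(250,460),.05)]:
    print(n,np.round(w((p[0]/s+150,p[1]/s+120),z,K,T),4))
E
```

```text
pinL [ 0.5172 -0.0722  0.05  ]
pinR [ 0.5461 -0.235   0.05  ]
sockL [ 0.5915 -0.0946  0.032 ]
sp_a [ 0.6119 -0.1757  0.112 ]
sp_b [ 0.6176 -0.2235  0.112 ]
A_a [ 0.4485 -0.0743  0.112 ]
A_b [ 0.3994 -0.0608  0.112 ]
B_a [ 0.4211 -0.2289  0.112 ]
B_b [ 0.391  -0.2708  0.112 ]
wf [0.6306 0.2096 0.03  ]
wn [0.5421 0.2099 0.03  ]
g1 [0.6183 0.092  0.008 ]
g2 [0.4485 0.0987 0.008 ]
jar [ 0.373  -0.3257  0.1   ]
tin [0.4183 0.2088 0.058 ]
mill [0.7333 0.1086 0.138 ]
bottle [0.7406 0.3112 0.205 ]
redbox [0.7249 0.0357 0.1   ]
mug [0.344  0.1341 0.05  ]
```

```bash
python3 -c "
from h import *
print(delta((.52,-.16,.40),98),yaw())"
```

```text
(array([ 40.57, -26.25, -15.77]), array([ -0.  ,   0.  , -73.32])) 24.680927255011127
```

```bash
python3 -m handwheel '{"deltas":[0,0,-10,0,0,0,1, 0,0,-15.8,0,0,-15,1, 40.6,-26.2,-15.8,0,0,-73.3,1, 40.6,-26.2,-15.8,0,0,-73.3,1, 40.6,-26.2,-15.8,0,0,-73.3,1, 40.6,-26.2,-15.8,0,0,-73.3,1, 40.6,-26.2,-15.8,0,0,-73.3,1, 40.6,-26.2,-15.8,0,0,-73.3,1]}' 30
python3 -c "
from h import *
print(delta((.52,-.16,.40),98),yaw())"
```

```text
clock: 2.1
ee_pos: [0.4216, -0.3149, 0.3785]
ee_rot: [0.736, 0.677, 0.0, 0.0]
wrist_force: [0.6, -0.0, 0.2]
gripper_width: 0.998
grip_force: 0.0
(array([16.26,  8.5 , -2.15]), array([  0.04,   0.03, -12.82])) 85.17541244091709
```

```bash
python3 -m handwheel '{"deltas":[16.3,8.5,-2.1,0,0,-12.8,1,16.3,8.5,-2.1,0,0,-12.8,1,16.3,8.5,-2.1,0,0,-12.8,1,16.3,8.5,-2.1,0,0,-12.8,1,16.3,8.5,-2.1,0,0,-12.8,1,16.3,8.5,-2.1,0,0,-12.8,1,16.3,8.5,-2.1,0,0,-12.8,1]}'
python3 - <<'E'
from h import *
print(delta((.52,-.16,.40),98),yaw())
c,K,T=frame("wrist"); cv2.imwrite("pics/w1.png",c[:,:,::-1]); print(np.round(T,3).tolist(),K.tolist())
print([np.round(pr((x,y,z),K,T)) for x,y,z in [(.546,-.235,.05),(.615,-.2,.112),(.591,-.095,.032),(.424,-.067,.112)]])
E
```

```text
clock: 2.8
ee_pos: [0.5197, -0.1626, 0.3987]
ee_rot: [0.659, 0.752, -0.0, -0.0]
wrist_force: [0.7, 0.3, 0.8]
gripper_width: 1.001
grip_force: 0.0
(array([ 0.26,  0.06, -0.13]), array([-0.05,  0.02, -0.39])) 97.60512033448313
[[0.991, 0.126, 0.041, 0.508], [0.132, -0.94, -0.315, -0.081], [-0.001, 0.318, -0.948, 0.531], [0.0, 0.0, 0.0, 1.0]] [[423.9950185445848, 0.0, 320.5431722487419], [0.0, 423.9950185445848, 238.44941256248288], [0.0, 0.0, 1.0]]
[array([335., 236.]), array([408., 231.]), array([392., 120.]), array([232.,  68.])]
```

View pics/w1.png

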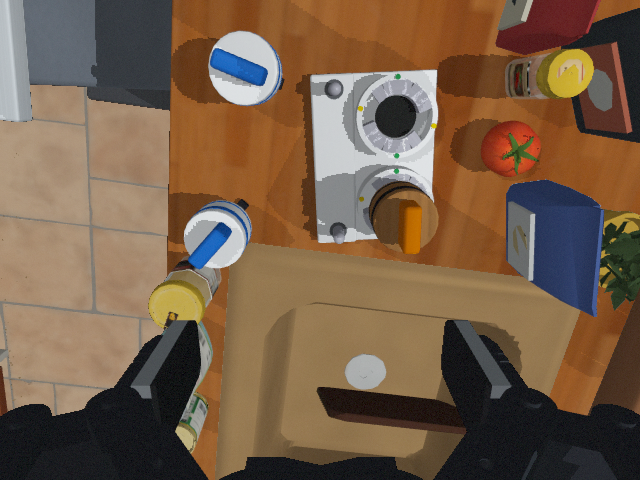

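The wrist view shows both pins (334,88) and (338,231), the left socket's dots around (397,116), the orange bar (412,228), and the new bars at (239,67) and (210,245).

Run:
```python
from h import *
c,K,T=frame("wrist")
for k,z,mn in [("blue",.112,300),("orange",.112,200),("yellow",.032,8),("green",.032,8)]:
    for A,ce,rc in blobs(c,k,mn)[:6]:
        b=cv2.boxPoints(rc); e=sorted([(np.linalg.norm(b[i]-b[(i+1)%4]),i) for i in range(4)])
        i=e[-1][1]; p,q=w(b[i],z,K,T),w(b[(i+1)%4],z,K,T); d=p-q
        print(k,A,ce,np.round(w(rc[0],z,K,T),4),np.round(w(ce,z,K,T),4),"yaw",round(np.degrees(np.arctan2(d[1],d[0]))%180,1),np.round(np.array(rc[1]),1))
for n,p in [("pinL",(334,88)),("pinR",(338,231))]: print(n,w(p,.05,K,T))
```

```text
blue 8081 [563.9 240. ] [ 0.7677 -0.1961  0.112 ] [ 0.778  -0.1885  0.112 ] yaw 105.2 [ 98.4 131.7]
blue 1151 [238.2  66.7] [ 0.4294 -0.0655  0.112 ] [ 0.4293 -0.0654  0.112 ] yaw 166.2 [59.1 20.1]
blue 867 [209.7 245.4] [ 0.4119 -0.2433  0.112 ] [ 0.4119 -0.2432  0.112 ] yaw 55.2 [17.  52.4]
orange 598 [413.6 230.3] [ 0.6205 -0.199   0.112 ] [ 0.6205 -0.1988  0.112 ] yaw 99.0 [13.8 45.7]
orange 238 [521.6 133.5] [ 0.7048 -0.0888  0.112 ] [ 0.7039 -0.0892  0.112 ] yaw 41.2 [17.5 18.2]
yellow 1758 [176.7 302.7] [ 0.3542 -0.361   0.032 ] [ 0.3547 -0.3595  0.032 ] yaw 14.8 [43.3 56.5]
yellow 1470 [569.5  73.4] [ 0.7754 -0.0204  0.032 ] [ 0.7754 -0.0214  0.032 ] yaw 40.1 [43.7 50.2]
yellow 348 [624.5 221.5] [ 0.8922 -0.1759  0.032 ] [ 0.8956 -0.1761  0.032 ] yaw 178.0 [34.4 20.1]
yellow 58 [603.7 270.1] [ 0.8918 -0.2418  0.032 ] [ 0.8923 -0.2415  0.032 ] yaw 62.2 [7.8 8.5]
yellow 27 [540.7  74.2] [ 0.7443 -0.0272  0.032 ] [ 0.7443 -0.0263  0.032 ] yaw 106.8 [12.  3.]
yellow 25 [603.4 253. ] [ 0.8848 -0.2191  0.032 ] [ 0.884  -0.2192  0.032 ] yaw 109.4 [6. 4.]
green 220 [520.  148.3] [ 0.7443 -0.1049  0.032 ] [ 0.7442 -0.1072  0.032 ] yaw 3.9 [32.2 23.4]
green 34 [194.9 405.9] [ 0.3845 -0.5206  0.032 ] [ 0.3845 -0.521   0.032 ] yaw 74.7 [ 2.2 13.9]
green 34 [187.7 421.8] [ 0.3763 -0.5487  0.032 ] [ 0.3752 -0.5505  0.032 ] yaw 151.7 [14.8  8.3]
green 29 [624.9 235.1] [ 0.902  -0.1925  0.032 ] [ 0.9023 -0.1929  0.032 ] yaw 15.3 [ 5.5 10.3]
green 26 [516.2 165. ] [ 0.7453 -0.126   0.032 ] [ 0.7451 -0.1265  0.032 ] yaw 96.4 [ 2.8 10.9]
green 23 [397.6  76. ] [ 0.5887 -0.0488  0.032 ] [ 0.5888 -0.0488  0.032 ] yaw 7.5 [4. 5.]
pinL [ 0.52074669 -0.07071001  0.05      ]
pinR [ 0.54813061 -0.22883888  0.05      ]
```

Run:
```python
import cv2
a=cv2.imread("pics/w1.png"); cv2.imwrite("pics/w1c.png",cv2.resize(a[60:260,300:450],(450,600),interpolation=cv2.INTER_CUBIC))
```

```text
(no output)
```

View pics/w1c.png

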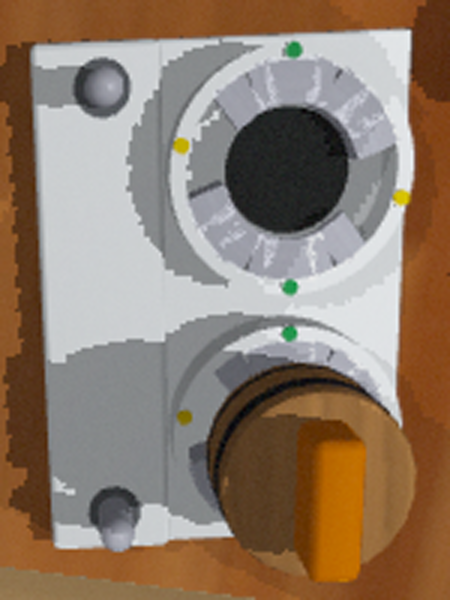

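```bash
cat > fit.py <<'E'
from h import *
from scipy.optimize import least_squares
c,s_=np.cos,np.sin
def model(st,pts):  # stand frame -> world
    x,y,a=st; C,S=np.cos(a),np.sin(a)
    return [np.array([x+C*p[0]-S*p[1],y+S*p[0]+C*p[1],p[2]]) for p in pts]
def dots(rho):
    a=np.radians(-15); o=[]
    for sy in (.052,-.052):
        for u in ((0,1),(0,-1),(np.cos(a),np.sin(a)),(-np.cos(a),-np.sin(a))): o.append((rho*u[0],sy+rho*u[1],.032))
    return o
E
python3 - <<'E'
from fit import *
col,K,T=frame("wrist")
obs={0:(293,49),1:(290,287),2:(401,197),3:(181,145),4:(290,333),7:(184,416),8:(103,84),9:(118,532)}
def res(q,full=False):
    P=model(q[:3],dots(q[3])+[(-.07,.085,.048),(-.07,-.085,.048)])
    T2=T.copy(); T2[2,3]+=q[4]
    o=np.concatenate([pr(P[i],K,T2)-(np.array(v)/3+[300,60]) for i,v in obs.items()])
    return np.r_[o,q[4]/.003]
s=least_squares(res,[.6,-.142,.17,.043,0]); print(np.round(s.x,4),np.degrees(s.x[2])); print(np.round(s.fun,1))
for z in (.132,):
  for px in [(413.6,230.3),((332/3+300),500/3+60)]: print(w(px,z,K,T))
print(model(s.x[:3],[(0,.052,0),(0,-.052,0)]))
E
```

```text
[ 6.055e-01 -1.428e-01  1.719e-01  4.300e-02  2.000e-04] 9.846679837972268
[ 0.1 -0.  -0.1 -0.4 -0.1 -0.2  0.  -0.2 -0.4 -0.4 -0.1 -0.2  0.7  0.4
 -0.2  1.   0.1]
[ 0.61511093 -0.19325808  0.132     ]
[ 0.61150261 -0.18995918  0.132     ]
[array([ 0.59658958, -0.09155951,  0.        ]), array([ 0.61437486, -0.19402748,  0.        ])]
```

```bash
python3 -c "
from h import *
print(delta((.6144,-.194,.17),99.8))"
```

```text
(array([-4.31,  9.01, 22.88]), array([-0.03, -0.  , -2.27]))
```

```bash
python3 -m handwheel '{"deltas":[-4.3,9,5,0,0,-2.3,0,-4.3,9,10,0,0,-2.3,0,-4.3,9,15,0,0,-2.3,0,-4.3,9,20,0,0,-2.3,0,-4.3,9,22.9,0,0,-2.3,0,-4.3,9,22.9,0,0,-2.3,0,-4.3,9,22.9,0,0,-2.3,0]}' 80
python3 - <<'E'
from fit import *
print(delta((.6144,-.194,.116),99.8))
c,K,T=frame("wrist"); cv2.imwrite("pics/w2.png",c[:,:,::-1])
for A,ce,rc in blobs(c,"orange",200): print(A,ce,np.round(w(rc[0],.132,K,T),4),rc)
E
```

```text
clock: 3.65
ee_pos: [0.6114, -0.1925, 0.1646]
ee_rot: [0.644, 0.765, -0.002, -0.005]
wrist_force: [-1.0, 0.7, -0.2]
gripper_width: 0.503
grip_force: 0.0
(array([-0.22,  0.31,  4.86]), array([-0.5 , -0.3 ,  0.04]))
2063 [333.7 303.9] [ 0.6152 -0.1923  0.132 ] ((331.8711242675781, 300.005615234375), (35.01112747192383, 98.45838928222656), 0.8680514693260193)
730 [574.4 106. ] [ 0.6896 -0.0981  0.132 ] ((574.9842529296875, 105.3567123413086), (29.977642059326172, 38.22906494140625), 60.524105072021484)
580 [594.  132.2] [ 0.7007 -0.1052  0.132 ] ((596.3518676757812, 130.21719360351562), (23.88547706604004, 35.86577606201172), 34.2868766784668)
568 [574.3 165.9] [ 0.6973 -0.12    0.132 ] ((573.7323608398438, 167.4206085205078), (23.92930793762207, 34.89690399169922), 32.47119140625)
398 [541.7 159.8] [ 0.6839 -0.1196  0.132 ] ((540.8108520507812, 160.36485290527344), (22.687061309814453, 26.468236923217773), 80.53767395019531)
361 [538. 128.] [ 0.6794 -0.1085  0.132 ] ((539.0000610351562, 129.00001525878906), (19.677398681640625, 30.4105224609375), 26.56505012512207)
```

View pics/w2.png

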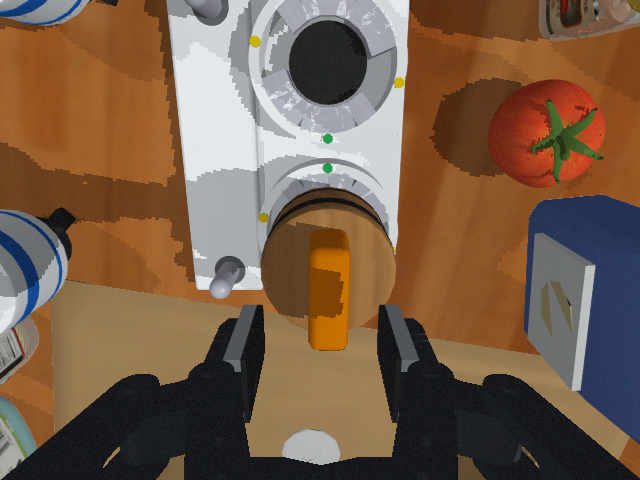

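The orange bar sits centred between the open fingers at (330,290), so I'm descending onto it.

```bash
python3 -m handwheel '{"deltas":[0,0,3,0,0,0,0,0,0,5,0,0,0,0,0,0,5.2,0,0,0,0,0,0,5.2,0,0,0,0,0,0,5.2,0,0,0,0]}'
python3 -c "
from h import *
print(delta((.6144,-.194,.116),99.8))"
```

```text
clock: 4.2
ee_pos: [0.617, -0.1935, 0.1209]
ee_rot: [0.643, 0.766, 0.001, 0.002]
wrist_force: [-0.1, -1.2, 0.3]
gripper_width: 0.503
grip_force: 0.0
(array([ 0.  , -0.26,  0.49]), array([0.24, 0.15, 0.13]))
```

```bash
python3 -m handwheel '{"deltas":[0,0,0.2,0,0,0,0,0,0,0.2,0,0,0,0,0,0,0.2,0,0,0,0,0,0,0.2,0,0,0,0,0,0,0.2,0,0,0,0]}'
python3 -c "
from h import *
print(delta((.6144,-.194,.116),99.8))"
```

```text
clock: 4.7
ee_pos: [0.6152, -0.1926, 0.1161]
ee_rot: [0.643, 0.766, -0.0, 0.0]
wrist_force: [0.2, -0.1, -0.1]
gripper_width: 0.503
grip_force: 0.0
(array([-0.13, -0.1 ,  0.01]), array([0.  , 0.  , 0.15]))
```

```bash
python3 -m handwheel '{"deltas":[0,0,0,0,0,0,-1,0,0,0,0,0,0,-1,0,0,0,0,0,0,-1,0,0,0,0,0,0,-1,0,0,0,0,0,0,-1,0,0,0,0,0,0,-1]}' 80
python3 -m handwheel '{"deltas":[0,0,0.3,0,0,0,-1,0,0,0.6,0,0,0,-1,0,0,0.8,0,0,0,-1,0,0,0.8,0,0,0,-1,0,0,0.8,0,0,0,-1]}' 80
```

```text
clock: 5.3
ee_pos: [0.6151, -0.1926, 0.1162]
ee_rot: [0.643, 0.766, -0.0, -0.0]
wrist_force: [-1.6, -0.7, 2.5]
gripper_width: 0.196
grip_force: 78.8
clock: 5.8
ee_pos: [0.6153, -0.1927, 0.1098]
ee_rot: [0.643, 0.766, -0.0, -0.0]
wrist_force: [-4.1, 1.3, 9.9]
gripper_width: 0.194
grip_force: 79.8
```

```bash
python3 -m handwheel '{"deltas":[0,0,0.05,0,0,-8,-1,0,0,0.05,0,0,-16,-1,0,0,0.05,0,0,-24,-1,0,0,0.05,0,0,-32,-1,0,0,0.05,0,0,-40,-1,0,0,0.05,0,0,-48,-1,0,0,0.05,0,0,-48,-1]}' 80
python3 -c "
from h import *
print(delta((.6144,-.194,.116),174.8))"
```

```text
clock: 6.5
ee_pos: [0.6166, -0.1937, 0.1101]
ee_rot: [0.275, 0.961, -0.001, 0.002]
wrist_force: [-2.6, -0.3, 10.6]
gripper_width: 0.198
grip_force: 79.8
(array([ 0.17, -0.14, -0.59]), array([ -0.06,   0.21, -26.71]))
```

```bash
python3 -m handwheel '{"deltas":[0.1,0,0,0,0,-8,-1,0.1,0,0,0,0,-16,-1,0.1,0,0,0,0,-24,-1,0.1,0,0,0,0,-27.5,-1,0.1,0,0,0,0,-27.5,-1,0.1,0,0,0,0,-27.5,-1]}' 80
python3 -c "
from h import *
print(delta((.6144,-.194,.116),174.8),r.read_state()['ft_torque'])"
```

```text
clock: 7.1
ee_pos: [0.6161, -0.1942, 0.1103]
ee_rot: [0.039, 0.999, -0.002, 0.002]
wrist_force: [-3.0, -2.5, 9.5]
gripper_width: 0.192
grip_force: 79.8
(array([ 0.17,  0.  , -0.57]), array([-0.21,  0.26,  0.69])) [-0.48924502  0.54196318  0.03707782]
```

```bash
python3 -m handwheel '{"deltas":[0,0,-0.6,0,0,0,-1,0,0,-1.2,0,0,0,-1,0,0,-1.8,0,0,0,-1,0,0,-2.4,0,0,0,-1,0,0,-2.4,0,0,0,-1]}' 80
```

```text
clock: 7.6
ee_pos: [0.6145, -0.1917, 0.1316]
ee_rot: [0.04, 0.999, 0.0, 0.0]
wrist_force: [1.2, 1.2, -1.7]
gripper_width: 0.189
grip_force: 78.2
```

```bash
python3 -c "
from h import *
print(delta((.60,.21,.25),175))"
```

```text
(array([  4.63,  39.93, -11.81]), array([0.04, 0.02, 0.44]))
```

```bash
python3 -m handwheel '{"deltas":[0,0,-4,0,0,0,-1,0,0,-8,0,0,0,-1,1,4,-11.8,0,0,0,-1,2,8,-11.8,0,0,0,-1,3,13,-11.8,0,0,0,-1,4,18,-11.8,0,0,0,-1,4.6,23,-11.8,0,0,0,-1,4.6,28,-11.8,0,0,0,-1]}'
python3 -m handwheel '{"deltas":[0,4,0,0,0,0,-1,0,8,0,0,0,0,-1,0,11.9,0,0,0,0,-1,0,11.9,0,0,0,0,-1,0,11.9,0,0,0,0,-1,0,11.9,0,0,0,0,-1]}'
python3 - <<'E'
from h import *
print(delta((.5421,.2099,.2),175))
c,K,T=frame("wrist"); cv2.imwrite("pics/w3.png",c[:,:,::-1]); np.savez("w3.npz",K=K,T=T)
print([np.round(pr(p,K,T)) for p in [(.5421,.2099,.03),(.6306,.2096,.03)]])
E
```

```text
clock: 8.4
ee_pos: [0.5889, 0.0905, 0.2488]
ee_rot: [0.04, 0.999, 0.0, -0.001]
wrist_force: [1.4, 0.7, -3.0]
gripper_width: 0.195
grip_force: 78.6
clock: 9.0
ee_pos: [0.5994, 0.2063, 0.2487]
ee_rot: [0.04, 0.999, -0.0, -0.001]
wrist_force: [-0.1, -0.1, -2.1]
gripper_width: 0.193
grip_force: 78.8
(array([ 5.74, -0.09,  4.88]), array([-0.06, -0.08,  0.43]))
[array([319., 130.]), array([326., 234.])]
```

View pics/w3.png

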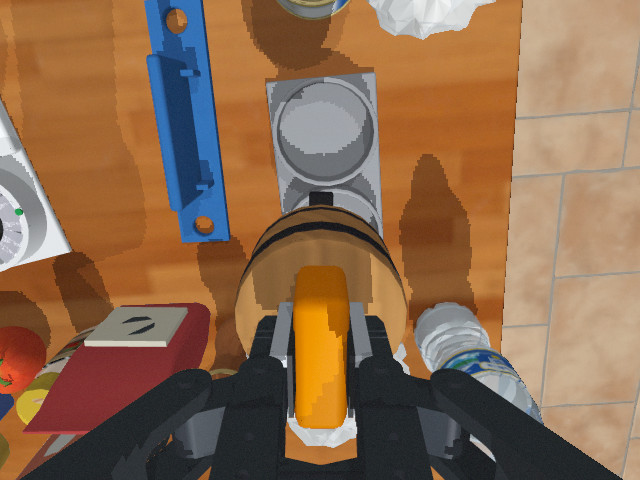

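The near well's rim is centred at (324,132). The guard holes show at (176,20) and (204,225).

Run:
```python
from h import *
d=np.load("w3.npz"); K,T=d["K"],d["T"]
p=w((324,132),.03,K,T); print(p, w((176,20),.008,K,T),w((204,225),.008,K,T))
print(delta((p[0],p[1],.15),175),yaw())
```

```text
[0.54409634 0.21417703 0.03      ] [0.45040801 0.10405493 0.008     ] [0.61982377 0.09794158 0.008     ]
(array([5.59, 0.39, 9.9 ]), array([-0.04, -0.06,  0.38])) 175.38398555736728
```

```bash
python3 -m handwheel '{"deltas":[5.6,0.3,0,0,0,0,-1,5.6,0.3,2,0,0,0,-1,5.6,0.3,6,0,0,0,-1,5.6,0.3,9,0,0,0,-1,5.6,0.3,11.5,0,0,0,-1,5.6,0.3,11.5,0,0,0,-1,5.6,0.3,11.5,0,0,0,-1]}'
python3 -c "
from h import *
print(delta((.5437,.213,.105),175))"
```

```text
clock: 9.75
ee_pos: [0.5445, 0.2134, 0.1346]
ee_rot: [0.041, 0.999, -0.0, -0.0]
wrist_force: [-0.2, 1.2, -1.7]
gripper_width: 0.197
grip_force: 78.7
(array([ 0.08, -0.05,  2.96]), array([-0.02, -0.04,  0.35]))
```

```bash
python3 -m handwheel '{"deltas":[0.1,0,1,0,0,0,-1,0.1,0,2,0,0,0,-1,0.1,0,2.6,0,0,0,-1,0.1,0,3.1,0,0,0,-1,0.1,0,3.2,0,0,0,-1,0.1,0,3.2,0,0,0,-1]}'
```

```text
clock: 10.35
ee_pos: [0.5434, 0.2146, 0.1025]
ee_rot: [0.04, 0.999, 0.0, -0.0]
wrist_force: [-0.5, -0.5, -2.4]
gripper_width: 0.194
grip_force: 79.1
```

```bash
python3 -m handwheel '{"deltas":[0,0,0.1,0,0,0,-1,0,0,0.2,0,0,0,-1,0,0,0.2,0,0,0,-1]}'
```

```text
clock: 10.65
ee_pos: [0.5439, 0.2148, 0.1022]
ee_rot: [0.04, 0.999, 0.0, 0.0]
wrist_force: [-2.3, -1.3, 5.6]
gripper_width: 0.196
grip_force: 80.0
```

Resting on the floor. Opening and lifting.

```bash
python3 -m handwheel '{"deltas":[0,0,-0.1,0,0,0,0.1,0,0,-0.1,0,0,0,0.1,0,0,-0.1,0,0,0,0.1,0,0,-0.1,0,0,0,0.1,0,0,-3,0,0,0,0.1,0,0,-7,0,0,0,0.1,0,0,-12,0,0,0,0.1,0,0,-15,0,0,0,0.1]}'
python3 -c "
from h import *
print(delta((.47,.0,.30),120),yaw())"
```

```text
clock: 11.45
ee_pos: [0.5449, 0.215, 0.2545]
ee_rot: [0.04, 0.999, 0.001, 0.002]
wrist_force: [0.8, 0.3, -0.1]
gripper_width: 0.552
grip_force: 0.0
(array([  5.74, -22.02,  -4.62]), array([ 0.23,  0.2 , 55.45])) 175.44526848153552
```

```bash
python3 -c "
from h import *
print(delta((.43,-.066,.20),166.2),yaw())"
```

```text
(array([  9.25, -28.94,   5.35]), array([0.13, 0.26, 9.25])) 175.44526848153552
```

```bash
python3 -m handwheel '{"deltas":[1,-4,0,0,0,3,0,3,-9,0,0,0,9.2,0,5,-14,0,0,0,9.2,0,7,-19,0,0,0,9.2,0,9.2,-24,0,0,0,9.2,0,9.2,-28.9,3,0,0,9.2,0,9.2,-28.9,5.3,0,0,9.2,0,9.2,-28.9,5.3,0,0,9.2,0]}'
python3 -m handwheel '{"deltas":[0,0,0,0,0,0,0,0,0,0,0,0,0,0,0,0,0,0,0,0,0]}'
python3 - <<'E'
from h import *
c,K,T=frame("wrist"); cv2.imwrite("pics/w4.png",c[:,:,::-1])
for A,ce,rc in blobs(c,"blue",600)[:4]:
    b=cv2.boxPoints(rc); e=sorted([(np.linalg.norm(b[i]-b[(i+1)%4]),i) for i in range(4)])
    i=e[-1][1]; p,q=w(b[i],.112,K,T),w(b[(i+1)%4],.112,K,T); d=p-q
    print(A,ce,np.round(w(rc[0],.112,K,T),4),"yaw",round(np.degrees(np.arctan2(d[1],d[0]))%180,1),rc)
print(delta((.43,-.066,.20),166.2),yaw())
E
```

```text
clock: 12.25
ee_pos: [0.4248, -0.0675, 0.194]
ee_rot: [0.122, 0.993, 0.0, -0.004]
wrist_force: [-1.1, 0.3, -0.7]
gripper_width: 0.497
grip_force: 0.0
clock: 12.55
ee_pos: [0.4302, -0.0655, 0.1989]
ee_rot: [0.119, 0.993, -0.0, 0.001]
wrist_force: [0.1, 0.7, -0.5]
gripper_width: 0.5
grip_force: 0.0
15339 [549.6 276.6] [0.4707 0.0594 0.112 ] yaw 178.0 ((553.1969604492188, 270.45355224609375), (227.3619842529297, 82.55008697509766), 86.18592071533203)
3307 [ 30.3 282.5] [ 0.4093 -0.2298  0.112 ] yaw 54.1 ((28.699993133544922, 284.9000244140625), (77.7920150756836, 52.493804931640625), 18.434947967529297)
2907 [318.6 241.4] [ 0.4229 -0.0643  0.112 ] yaw 165.6 ((318.5, 241.5), (93.0, 31.0), 90.0)
971 [ 78.7 239.3] [ 0.3914 -0.197   0.112 ] yaw 13.4 ((69.30939483642578, 242.94859313964844), (108.40662384033203, 46.15952682495117), 52.495853424072266)
(array([-0.01, -0.05, -0.12]), array([0.01, 0.14, 0.15])) 166.3500877362039
```

View pics/w4.png

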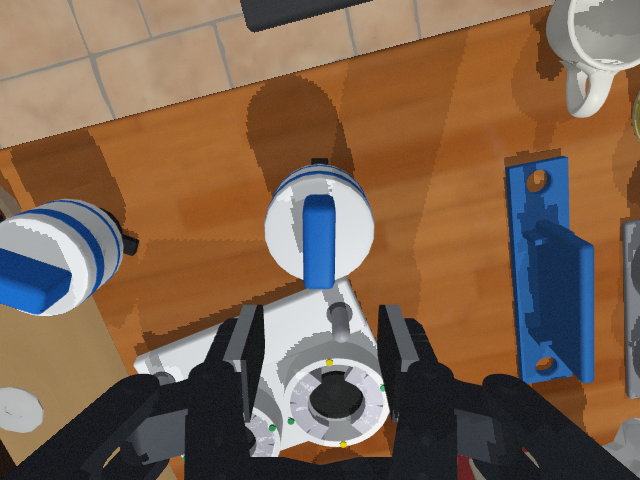

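The new_a bar is at (319,241), between the fingers' planes. The camera sees the bar's near end face too, so I'll use the far edges for the centre.

Run:
```python
from h import *
c,K,T=frame("wrist")
u=np.array([np.cos(np.radians(166)),np.sin(np.radians(166)),0])
print(w((318.5,288),.112,K,T)+u*.025, w((319.5,284),.08,K,T)+u*.035)
print(delta((.43,-.066,.20),166.0),yaw())
```

```text
[ 0.42554236 -0.06489028  0.112     ] [ 0.42792197 -0.06486712  0.08      ]
(array([-0.03, -0.04, -0.14]), array([0.01, 0.12, 0.35])) 166.34802810467698
```

```bash
python3 -m handwheel '{"deltas":[0.3,0,4,0,0,0.4,0,0.3,0,8,0,0,0.4,0,0.3,0,10.3,0,0,0.4,0,0.3,0,10.3,0,0,0.4,0,0.3,0,10.3,0,0,0.4,0,0.3,0,10.3,0,0,0.4,0]}'
python3 -c "
from h import *
print(delta((.427,-.065,.096),165.8))"
```

```text
clock: 13.25
ee_pos: [0.4277, -0.0658, 0.0963]
ee_rot: [0.123, 0.992, -0.0, 0.002]
wrist_force: [-0.0, -0.7, 0.7]
gripper_width: 0.504
grip_force: 0.0
(array([0.09, 0.06, 0.03]), array([-0.  ,  0.21,  0.07]))
```

```bash
python3 -m handwheel '{"deltas":[0,0,0,0,0,0,-1,0,0,0,0,0,0,-1,0,0,0,0,0,0,-1,0,0,0,0,0,0,-1,0,0,0,0,0,0,-1,0,0,-1,0,0,0,-1,0,0,-5,0,0,0,-1,0,0,-9,0,0,0,-1]}' 80
python3 -c "
from h import *
print(delta((.5967,-.0905,.17),174.9),r.read_state()['wrist_force'])"
```

```text
clock: 14.05
ee_pos: [0.4238, -0.0651, 0.1845]
ee_rot: [0.123, 0.992, 0.0, -0.002]
wrist_force: [0.6, 0.2, -1.8]
gripper_width: 0.195
grip_force: 78.2
(array([-17.39,   1.76,   1.37]), array([ 0.02, -0.26, -9.06])) [ 0.5619565   0.18469651 -1.83934383]
```

```bash
python3 -m handwheel '{"deltas":[-4,0.5,0,0,0,-3,-1,-8,1,0,0,0,-6,-1,-12,1.3,0,0,0,-9,-1,-16,1.7,0,0,0,-9,-1,-17.3,1.7,1,0,0,-9,-1,-17.3,1.7,1.7,0,0,-9,-1,-17.3,1.7,1.7,0,0,-9,-1,-17.3,1.7,1.7,0,0,-9,-1]}'
python3 -m handwheel '{"deltas":[0,0,0,0,0,0,-1,0,0,0,0,0,0,-1]}'
python3 - <<'E'
from h import *
print(delta((.5967,-.0905,.17),174.9))
c,K,T=frame("wrist"); cv2.imwrite("pics/w5.png",c[:,:,::-1])
print([pr(p,K,T).round() for p in [(.5967,-.0905,.032)]])
E
```

```text
clock: 14.85
ee_pos: [0.5957, -0.0909, 0.1667]
ee_rot: [0.045, 0.999, 0.0, -0.002]
wrist_force: [-0.6, -0.7, -2.5]
gripper_width: 0.193
grip_force: 78.5
clock: 15.05
ee_pos: [0.5973, -0.0913, 0.1682]
ee_rot: [0.045, 0.999, -0.0, 0.0]
wrist_force: [0.7, 0.3, -1.5]
gripper_width: 0.197
grip_force: 78.5
(array([ 0.07,  0.07, -0.18]), array([-0.  ,  0.03, -0.06]))
[array([320., 227.])]
```

View pics/w5.png

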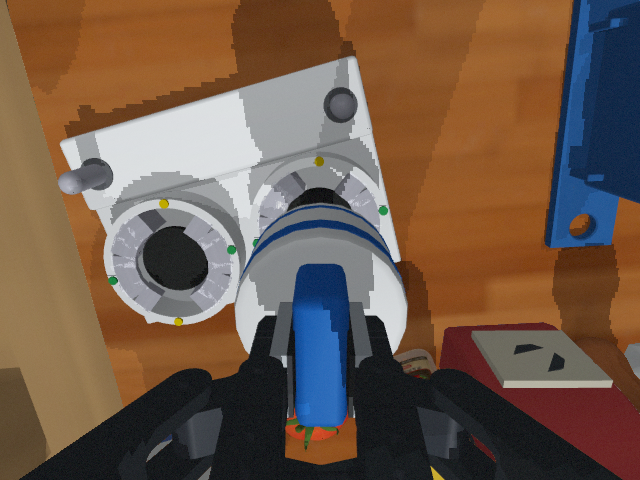

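Both sockets are visible: right-socket dots at (163,204), (178,321), (113,281), (231,250), and left-socket dots at (319,161), (383,210), (256,243). I'm refitting the stand pose from this closer view.

Run:
```python
from fit import *
col,K,T=frame("wrist")
obs={3:(319,161),0:(383,210),1:(256,243),7:(163.5,204),6:(178,321.5),5:(113,281),4:(231,250),8:(341,104)}
for g in (True,False):
    def res(q):
        P=model(q[:3],dots(.043)+[(-.07,.085,.05),(-.07,-.085,.048)])
        T2=T.copy(); T2[2,3]+=q[3]
        o=np.concatenate([pr(P[i],K,T2)-np.array(v) for i,v in obs.items()])
        return np.r_[o,q[3]/(.003 if g else 1e-5)]
    s=least_squares(res,[.6,-.142,.17,0]); print(np.round(s.x,4),np.degrees(s.x[2])); print(np.round(s.fun,1))
    print(model(s.x[:3],[(0,.052,0),(0,-.052,0),(-.07,0,0)]))
```

```text
[ 0.6051 -0.1427  0.1808 -0.0019] 10.356543652211144
[-0.9 -0.5 -0.3 -0.7  0.6 -0.2 -0.5 -0.1  0.5  0.2 -0.4  0.2  0.1 -0.4
  0.9  1.3 -0.6]
[array([ 0.5957979 , -0.09152335,  0.        ]), array([ 0.6144943, -0.193829 ,  0.       ]), array([ 0.53628653, -0.15526029,  0.        ])]
[ 0.6056 -0.143   0.1804 -0.    ] 10.33850719052724
[-1.3 -0.2 -1.2 -0.7  0.6 -0.4  0.2 -0.2  0.9 -0.5  0.5 -0.4  0.2 -0.7
  0.2  2.1 -0. ]
[array([ 0.59624306, -0.09185466,  0.        ]), array([ 0.61490725, -0.19416618,  0.        ]), array([ 0.53671163, -0.15557286,  0.        ])]
```

```bash
python3 -m handwheel '{"deltas":[0.1,0,2,0,0,-0.4,-1,0.1,0,3.2,0,0,-0.4,-1,0.1,0,3.2,0,0,-0.4,-1,0.1,0,3.2,0,0,-0.4,-1,0.1,0,3.2,0,0,-0.4,-1]}'
python3 -c "
from h import *
print(delta((.5965,-.091,.119),175.3))"
```

```text
clock: 15.65
ee_pos: [0.5974, -0.0914, 0.1362]
ee_rot: [0.042, 0.999, -0.0, 0.001]
wrist_force: [0.6, -0.1, -2.1]
gripper_width: 0.197
grip_force: 78.5
(array([0.09, 0.04, 1.72]), array([-0.01,  0.08, -0.06]))
```

```bash
python3 -m handwheel '{"deltas":[0.1,0,0.5,0,0,0,-1,0.1,0,0.9,0,0,0,-1,0.1,0,1.1,0,0,0,-1,0.1,0,1.4,0,0,0,-1,0.1,0,1.7,0,0,0,-1,0.1,0,1.7,0,0,0,-1,0.1,0,1.7,0,0,0,-1]}'
```

```text
clock: 16.35
ee_pos: [0.596, -0.0912, 0.1188]
ee_rot: [0.042, 0.999, -0.0, 0.0]
wrist_force: [0.3, -0.3, 0.8]
gripper_width: 0.195
grip_force: 78.8
```

Lugs dropped in. Now pressing about 9 mm.

```bash
python3 -m handwheel '{"deltas":[0,0,0.4,0,0,0,-1,0,0,0.8,0,0,0,-1,0,0,1.05,0,0,0,-1,0,0,1.05,0,0,0,-1,0,0,1.05,0,0,0,-1]}'
```

```text
clock: 16.85
ee_pos: [0.5963, -0.0913, 0.11]
ee_rot: [0.041, 0.999, -0.0, 0.0]
wrist_force: [-4.6, 0.4, 11.3]
gripper_width: 0.201
grip_force: 80.0
```

```bash
python3 -m handwheel '{"deltas":[0,0,0,0,0,8,-1,0,0,0,0,0,16,-1,0,0,0,0,0,24,-1,0,0,0,0,0,32,-1,0,0,0,0,0,40,-1,0,0,0,0,0,40,-1]}'
python3 -c "
from h import *
print(delta((.596,-.0912,.11),100.3))"
```

```text
clock: 17.45
ee_pos: [0.5986, -0.0919, 0.111]
ee_rot: [0.382, 0.924, 0.0, 0.003]
wrist_force: [-0.6, -0.1, 9.1]
gripper_width: 0.198
grip_force: 80.0
(array([ 0.24, -0.14,  0.09]), array([ 0.28,  0.26, 34.81]))
```

```bash
python3 -m handwheel '{"deltas":[0.1,-0.1,0.1,0,0,8,-1,0.1,-0.1,0.1,0,0,16,-1,0.1,-0.1,0.1,0,0,24,-1,0.1,-0.1,0.1,0,0,32,-1,0.1,-0.1,0.1,0,0,35,-1,0.1,-0.1,0.1,0,0,35,-1,0.1,-0.1,0.1,0,0,35,-1]}'
python3 -c "
from h import *
print(delta((.596,-.0912,.11),100.3),r.read_state()['ft_torque'])"
```

```text
clock: 18.15
ee_pos: [0.5976, -0.0924, 0.1103]
ee_rot: [0.641, 0.767, 0.001, 0.004]
wrist_force: [-0.3, -0.9, 9.0]
gripper_width: 0.197
grip_force: 80.1
(array([ 0.14, -0.14,  0.03]), array([ 0.38,  0.21, -0.05])) [-0.18556102  0.22440511 -0.0558258 ]
```

```bash
python3 -m handwheel '{"deltas":[0,0,-0.4,0,0,0,-1,0,0,-0.7,0,0,0,-1,0,0,-0.8,0,0,0,-1,0,0,-0.8,0,0,0,-1]}'
python3 -c "
from h import *
print(yaw())"
```

```text
clock: 18.55
ee_pos: [0.597, -0.0921, 0.1162]
ee_rot: [0.641, 0.767, 0.001, 0.003]
wrist_force: [4.1, -2.1, 1.9]
gripper_width: 0.196
grip_force: 81.1
100.25008741752737
```

```bash
python3 -m handwheel '{"deltas":[0,0,0,0,0,0,0,0,0,0,0,0,0,0,0,0,0,0,0,0,0,0,0,0,0,0,0,0,0,0,-4,0,0,0,0,0,0,-9,0,0,0,0,0,0,-12,0,0,0,0,0,0,-12,0,0,0,0]}'
python3 - <<'E'
from h import *
c,K,T=frame("wrist"); cv2.imwrite("pics/w6.png",c[:,:,::-1]); np.savez("w6.npz",K=K,T=T)
for A,ce,rc in blobs(c,"blue",300)[:4]:
    b=cv2.boxPoints(rc); e=sorted([(np.linalg.norm(b[i]-b[(i+1)%4]),i) for i in range(4)])
    i=e[-1][1]; p,q=w(b[i],.132,K,T),w(b[(i+1)%4],.132,K,T); d=p-q
    print(A,ce,np.round(w(rc[0],.132,K,T),4),"yaw",round(np.degrees(np.arctan2(d[1],d[0]))%180,1))
print(delta((.412,-.243,.2),55))
E
```

```text
clock: 19.35
ee_pos: [0.5979, -0.0918, 0.2414]
ee_rot: [0.641, 0.767, 0.003, 0.005]
wrist_force: [0.4, 0.2, 0.2]
gripper_width: 0.496
grip_force: 0.0
9772 [534.  344.3] [ 0.7519 -0.1409  0.132 ] yaw 150.9
2438 [318.1 234.3] [ 0.5963 -0.088   0.132 ] yaw 99.5
2026 [ 39.8 375.6] [ 0.4301 -0.2187  0.132 ] yaw 55.2
738 [ 82.8 330.2] [ 0.454  -0.1823  0.132 ] yaw 144.1
(array([-11.63, -20.83,   3.74]), array([ 3.400e-01, -1.000e-02,  4.525e+01]))
```

View pics/w6.png

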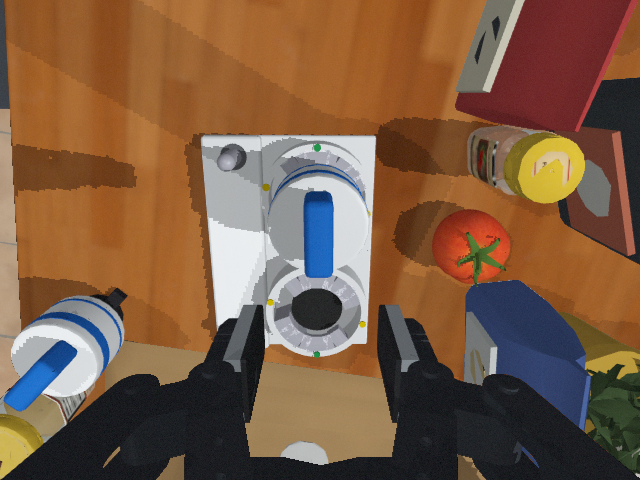

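new_a is locked in the left socket: its bar at (318,235) is in line with the green dots. Next is new_b, at lower left.

```bash
python3 -m handwheel '{"deltas":[-2,-4,0,0,0,8,0,-4,-8,0,0,0,16,0,-6,-12,0,0,0,24,0,-8,-16,1,0,0,32,0,-10,-19,2,0,0,40,0,-11.6,-20.8,3,0,0,45,0,-11.6,-20.8,3.7,0,0,45,0,-11.6,-20.8,3.7,0,0,45,0]}'
python3 -m handwheel '{"deltas":[0,0,0,0,0,0,0,0,0,0,0,0,0,0,0,0,0,0,0,0,0]}'
python3 - <<'E'
from h import *
c,K,T=frame("wrist"); cv2.imwrite("pics/w7.png",c[:,:,::-1]); np.savez("w7.npz",K=K,T=T)
for A,ce,rc in blobs(c,"blue",600)[:4]:
    b=cv2.boxPoints(rc); e=sorted([(np.linalg.norm(b[i]-b[(i+1)%4]),i) for i in range(4)])
    i=e[-1][1]; p,q=w(b[i],.112,K,T),w(b[(i+1)%4],.112,K,T); d=p-q
    print(A,ce,np.round(w(rc[0],.112,K,T),4),"yaw",round(np.degrees(np.arctan2(d[1],d[0]))%180,1),rc)
print(delta((.412,-.243,.2),55),yaw())
E
```

```text
clock: 20.2
ee_pos: [0.4085, -0.2411, 0.1955]
ee_rot: [0.886, 0.463, -0.001, -0.003]
wrist_force: [-0.4, 0.4, 0.5]
gripper_width: 0.5
grip_force: 0.0
clock: 20.5
ee_pos: [0.4111, -0.2418, 0.1984]
ee_rot: [0.886, 0.464, 0.0, 0.0]
wrist_force: [0.6, -0.1, 1.1]
gripper_width: 0.501
grip_force: 0.0
2902 [326.2 256.1] [ 0.412  -0.2443  0.112 ] yaw 54.9 ((326.5, 256.0), (94.0, 31.0), 90.0)
(array([-0.04,  0.14, -0.16]), array([ 0.04, -0.01,  0.34])) 55.337451426620014
```

View pics/w7.png

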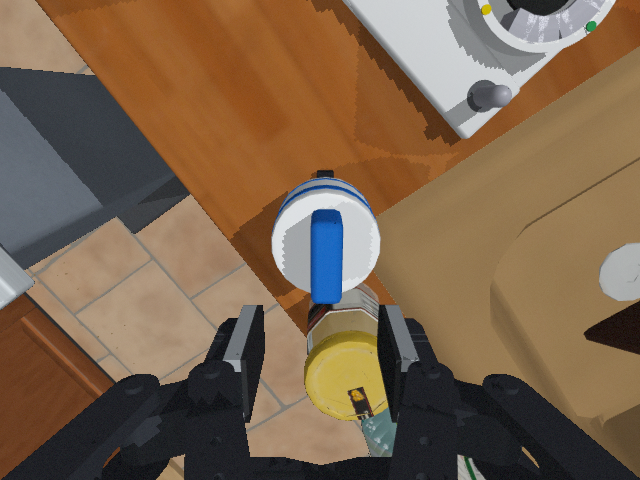

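The new_b bar is at (326,256), yaw 55°. The jar lies past it, clear of the fingers.

```bash
python3 -m handwheel '{"deltas":[-0.5,0.2,4,0,0,0.4,0,-0.5,0.2,8,0,0,0.4,0,-0.5,0.2,10.2,0,0,0.4,0,-0.5,0.2,10.2,0,0,0.4,0,-0.5,0.2,10.2,0,0,0.4,0,-0.5,0.2,10.2,0,0,0.4,0]}'
python3 -c "
from h import *
print(delta((.4097,-.2476,.096),54.9))"
```

```text
clock: 21.15
ee_pos: [0.4106, -0.2485, 0.0978]
ee_rot: [0.888, 0.461, 0.001, 0.002]
wrist_force: [-0.5, -0.0, 0.7]
gripper_width: 0.494
grip_force: 0.0
(array([ 0.02, -0.13,  0.18]), array([ 0.21,  0.  , -0.03]))
```

```bash
python3 -m handwheel '{"deltas":[0,-0.1,0.1,0,0,0,0,0,-0.1,0.1,0,0,0,-1,0,-0.1,0.1,0,0,0,-1,0,-0.1,0.1,0,0,0,-1,0,-0.1,0.1,0,0,0,-1,0,-0.1,0.1,0,0,0,-1,0,-0.1,-2,0,0,0,-1,0,-0.1,-6,0,0,0,-1]}' 80
python3 -m handwheel '{"deltas":[0,0,-4,0,0,-4,-1,0,0,-4,0,0,-4,-1,0,0,-4,0,0,-4,-1]}'
python3 -c "
from h import *
print(delta((.614,-.192,.18),175.3),delta((.50,-.20,.18),115))"
```

```text
clock: 21.95
ee_pos: [0.4047, -0.2445, 0.1526]
ee_rot: [0.888, 0.46, -0.002, -0.005]
wrist_force: [1.1, 0.3, -2.5]
gripper_width: 0.193
grip_force: 79.2
clock: 22.25
ee_pos: [0.4081, -0.2469, 0.1961]
ee_rot: [0.871, 0.491, 0.0, 0.0]
wrist_force: [0.1, 0.3, -3.4]
gripper_width: 0.196
grip_force: 79.2
(array([15.36, 14.77,  1.61]), array([ 2.0000e-02,  4.0000e-02, -1.1649e+02])) (array([8.77, 5.43, 1.61]), array([ 3.000e-02,  2.000e-02, -5.619e+01]))
```

```bash
python3 -m handwheel '{"deltas":[1,1,0,0,0,-8,-1,3,3,0,0,0,-16,-1,5,5,0,0,0,-24,-1,7,7,0,0,0,-32,-1,9,9,0,0,0,-40,-1,11,11,0,0,0,-48,-1,13,13,0,0,0,-56,-1,15.3,14.7,0,0,0,-64,-1]}'
python3 -c "
from h import *
print(delta((.614,-.193,.17),175.3))"
```

```text
clock: 23.05
ee_pos: [0.6119, -0.1913, 0.1916]
ee_rot: [0.476, 0.879, -0.001, -0.003]
wrist_force: [0.2, -0.5, -3.1]
gripper_width: 0.198
grip_force: 79.2
(array([-0.27,  0.09,  2.16]), array([ -0.09,  -0.4 , -52.18]))
```

```bash
python3 -m handwheel '{"deltas":[0,0,0,0,0,-8,-1,0,0,0.5,0,0,-16,-1,0,0,1,0,0,-24,-1,0,0,1.5,0,0,-32,-1,0,0,2,0,0,-40,-1,0,0,2,0,0,-48,-1,0,0,2,0,0,-52,-1,0,0,2,0,0,-52,-1]}'
python3 -m handwheel '{"deltas":[0,0,0,0,0,0,-1,0,0,0,0,0,0,-1]}'
python3 - <<'E'
from h import *
print(delta((.6143,-.193,.137),175.3))
c,K,T=frame("wrist"); cv2.imwrite("pics/w8.png",c[:,:,::-1]); np.savez("w8.npz",K=K,T=T)
E
```

```text
clock: 23.85
ee_pos: [0.6107, -0.1912, 0.1719]
ee_rot: [0.045, 0.999, 0.001, -0.003]
wrist_force: [-0.4, 0.2, -3.0]
gripper_width: 0.195
grip_force: 79.3
clock: 24.05
ee_pos: [0.6123, -0.1918, 0.1745]
ee_rot: [0.046, 0.999, 0.0, -0.001]
wrist_force: [0.2, 0.5, -3.1]
gripper_width: 0.197
grip_force: 79.3
(array([-0.22, -0.11,  3.75]), array([ 0.04, -0.14, -0.53]))
```

View pics/w8.png

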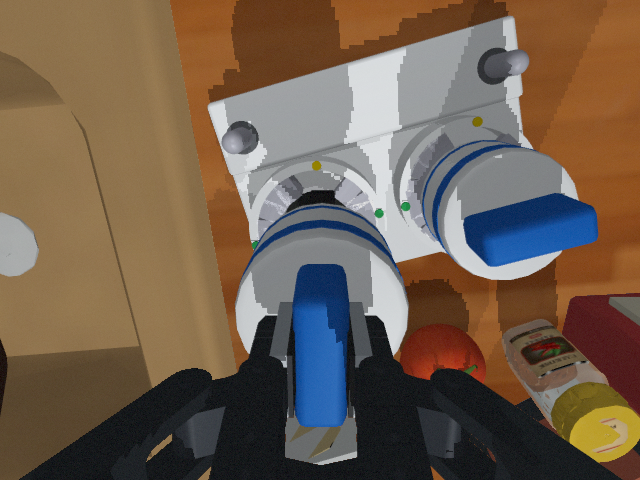

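```bash
python3 -m handwheel '{"deltas":[-0.25,-0.1,2,0,0,-0.5,-1,-0.25,-0.1,3.5,0,0,-0.5,-1,-0.25,-0.1,3.7,0,0,-0.5,-1,-0.25,-0.1,3.7,0,0,-0.5,-1,-0.25,-0.1,3.7,0,0,-0.5,-1,-0.25,-0.1,3.7,0,0,-0.5,-1]}'
python3 -c "
from h import *
print(delta((.6147,-.1932,.119),175.3))"
```

```text
clock: 24.7
ee_pos: [0.6163, -0.1936, 0.1401]
ee_rot: [0.041, 0.999, -0.0, 0.001]
wrist_force: [0.4, -0.3, -3.0]
gripper_width: 0.192
grip_force: 79.3
(array([0.17, 0.03, 2.11]), array([-0.03,  0.1 ,  0.04]))
```

```bash
python3 -m handwheel '{"deltas":[0.1,0,0.5,0,0,0,-1,0.1,0,0.9,0,0,0,-1,0.1,0,1.2,0,0,0,-1,0.1,0,1.5,0,0,0,-1,0.1,0,1.8,0,0,0,-1,0.1,0,2,0,0,0,-1,0.1,0,2,0,0,0,-1,0.1,0,2,0,0,0,-1]}'
python3 -c "
from h import *
print(delta((.6147,-.1932,.119),175.3))"
```

```text
clock: 25.5
ee_pos: [0.6147, -0.1933, 0.1191]
ee_rot: [0.041, 0.999, -0.0, 0.0]
wrist_force: [-0.7, -1.2, -3.0]
gripper_width: 0.196
grip_force: 79.5
(array([0.  , 0.01, 0.01]), array([-0.  ,  0.01,  0.04]))
```

```bash
python3 -m handwheel '{"deltas":[0,0,0.3,0,0,0,-1,0,0,0.6,0,0,0,-1,0,0,0.9,0,0,0,-1,0,0,1.1,0,0,0,-1,0,0,1.1,0,0,0,-1,0,0,1.1,0,0,0,-1]}'
```

```text
clock: 26.1
ee_pos: [0.6153, -0.1934, 0.1103]
ee_rot: [0.041, 0.999, -0.0, 0.001]
wrist_force: [-2.0, 1.6, 8.9]
gripper_width: 0.196
grip_force: 81.1
```

```bash
python3 -m handwheel '{"deltas":[0,0,0.05,0,0,8,-1,0,0,0.05,0,0,16,-1,0,0,0.05,0,0,24,-1,0,0,0.05,0,0,32,-1,0,0,0.05,0,0,40,-1,0,0,0.05,0,0,40,-1]}'
python3 -c "
from h import *
print(delta((.6147,-.1932,.11),100.3))"
```

```text
clock: 26.7
ee_pos: [0.6166, -0.1944, 0.1105]
ee_rot: [0.381, 0.925, -0.0, 0.003]
wrist_force: [-1.3, 0.6, 7.9]
gripper_width: 0.198
grip_force: 81.0
(array([ 0.22, -0.05,  0.05]), array([ 0.16,  0.25, 34.92]))
```

```bash
python3 -m handwheel '{"deltas":[0.1,0,0.1,0,0,8,-1,0.1,0,0.1,0,0,16,-1,0.1,0,0.1,0,0,24,-1,0.1,0,0.1,0,0,32,-1,0.1,0,0.1,0,0,35,-1,0.1,0,0.1,0,0,35,-1,0.1,0,0.1,0,0,35,-1]}'
python3 -m handwheel '{"deltas":[0,0,-0.4,0,0,0,-1,0,0,-0.7,0,0,0,-1,0,0,-0.8,0,0,0,-1,0,0,-0.8,0,0,0,-1]}'
python3 -c "
from h import *
print(delta((.6147,-.1932,.11),100.3))"
```

```text
clock: 27.4
ee_pos: [0.6165, -0.194, 0.11]
ee_rot: [0.64, 0.768, 0.001, 0.003]
wrist_force: [-1.0, -1.2, 8.6]
gripper_width: 0.193
grip_force: 81.0
clock: 27.8
ee_pos: [0.616, -0.1938, 0.1157]
ee_rot: [0.64, 0.768, 0.001, 0.003]
wrist_force: [2.8, -2.0, 2.2]
gripper_width: 0.192
grip_force: 80.5
(array([ 0.08, -0.12,  0.57]), array([0.28, 0.2 , 0.04]))
```

```bash
python3 -m handwheel '{"deltas":[0,0,0,0,0,0,0,0,0,0,0,0,0,0,0,0,0,0,0,0,0,0,0,0,0,0,0,0,0,0,-4,0,0,0,0,0,0,-9,0,0,0,0,0,0,-14,0,0,0,0,0,0,-14,0,0,0,0]}'
python3 -c "
from h import *
print(delta((.535,.10,.27),178))"
```

```text
clock: 28.6
ee_pos: [0.6188, -0.1943, 0.2644]
ee_rot: [0.64, 0.768, 0.003, 0.008]
wrist_force: [0.8, 0.1, 0.4]
gripper_width: 0.502
grip_force: 0.0
(array([30.45, -2.95, -0.86]), array([  0.36,   0.97, -77.65]))
```

```bash
python3 -m handwheel '{"deltas":[3,0,0,0.3,0.5,-8,0,7,-0.5,0,0.3,0.5,-16,0,11,-1,0,0.3,0.5,-24,0,15,-1.5,0,0.3,0.5,-32,0,20,-2,0,0.3,0.5,-40,0,25,-2.5,0,0.3,0.5,-48,0,30,-3,0,0.3,0.5,-56,0,30.4,-3,0,0.3,0.5,-64,0]}'
python3 -m handwheel '{"deltas":[0,0,0,0,0,-8,0,0,0,0,0,0,-14,0,0,0,0,0,0,-14,0,0,0,0,0,0,-14,0]}'
python3 - <<'E'
from h import *
c,K,T=frame("wrist"); cv2.imwrite("pics/w9.png",c[:,:,::-1]); np.savez("w9.npz",K=K,T=T)
s=r.read_state(); print(s["ee_pos"],yaw(s))
E
```

```text
clock: 29.4
ee_pos: [0.5271, 0.106, 0.2538]
ee_rot: [0.131, 0.991, 0.002, -0.006]
wrist_force: [0.1, -0.5, 0.1]
gripper_width: 0.498
grip_force: 0.0
clock: 29.8
ee_pos: [0.5294, 0.1011, 0.254]
ee_rot: [0.016, 1.0, 0.001, -0.005]
wrist_force: [-0.3, 0.3, 0.6]
gripper_width: 0.505
grip_force: 0.0
[0.52950052 0.10101925 0.25414091] 178.2256732042056
```

View pics/w9.png

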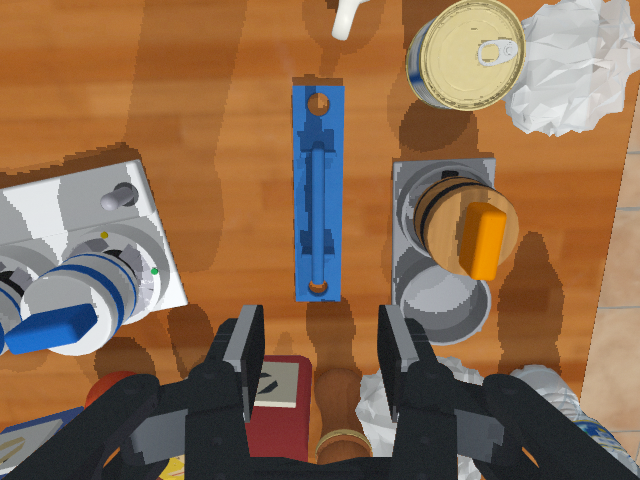

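The spent cartridge stands in the near well. The guard's holes are at (318,103) and (318,289), and its panel runs along column 318 from row 142 to 286.

Run:
```python
from h import *
d=np.load("w9.npz"); K,T=d["K"],d["T"]
a,b=w((317.5,103.5),.008,K,T),w((317.5,288.5),.008,K,T)
p,q=w((319,142),.071,K,T),w((318,286),.071,K,T)
print(a,b,np.linalg.norm(a-b),(a+b)/2,p,q,np.linalg.norm(p-q),(p+q)/2)
for v in (a-b,p-q): print(np.degrees(np.arctan2(v[1],v[0]))%180)
m=(a+b)/2; print(delta((m[0],m[1],.12),np.degrees(np.arctan2((a-b)[1],(a-b)[0]))%180))
```

```text
[0.44993362 0.10254763 0.008     ] [0.62222773 0.09676956 0.008     ] 0.17239097014971394 [0.53608067 0.09965859 0.008     ] [0.47642381 0.1029586  0.071     ] [0.59107718 0.09842448 0.071     ] 0.11474299360331328 [0.53375049 0.10069154 0.071     ]
178.0792438459087
177.73534206932538
(array([-0.8 , -0.15, 13.41]), array([ 0.14, -0.58,  0.15]))
```

```bash
python3 -m handwheel '{"deltas":[-0.6,-0.1,5,0,-0.5,0.1,0,-0.6,-0.1,10,0,-0.5,0.1,0,-0.6,-0.1,15,0,-0.5,0.1,0,-0.6,-0.1,19,0,-0.5,0.1,0,-0.6,-0.1,20,0,-0.5,0.1,0,-0.6,-0.1,20,0,-0.5,0.1,0,-0.6,-0.1,20,0,-0.5,0.1,0]}'
python3 -c "
from h import *
print(delta((.535,.10,.052),178))"
```

```text
clock: 30.55
ee_pos: [0.5359, 0.1006, 0.0563]
ee_rot: [0.016, 1.0, 0.001, 0.001]
wrist_force: [0.5, 0.1, -0.4]
gripper_width: 0.502
grip_force: 0.0
(array([ 0.09, -0.06,  0.43]), array([0.17, 0.16, 0.2 ]))
```

Grasp, then lift.

```bash
python3 -m handwheel '{"deltas":[0.1,0,0.2,0,0,0,0,0.1,0,0.3,0,0,0,-1,0.1,0,0.3,0,0,0,-1,0.1,0,0.3,0,0,0,-1,0.1,0,0.3,0,0,0,-1,0.1,0,0.3,0,0,0,-1,0.1,0,0.3,0,0,0,-1]}' 60
python3 -c "
from h import *
print(delta((.535,.10,.052),178))"
python3 -m handwheel '{"deltas":[0,0,-1,0,0,0,-1,0,0,-5,0,0,0,-1,0,0,-10,0,0,0,-1,0,0,-13,0,0,0,-1,0,0,-13,0,0,0,-1,0,0,-13,0,0,0,-1]}'
python3 -c "
from h import *
print(delta((.5365,-.1554,.18),100.3))"
```

```text
clock: 31.25
ee_pos: [0.5336, 0.1005, 0.0524]
ee_rot: [0.015, 1.0, 0.001, 0.0]
wrist_force: [-1.7, -1.0, 7.0]
gripper_width: 0.106
grip_force: 62.3
(array([-0.15, -0.05,  0.04]), array([0.14, 0.03, 0.25]))
clock: 31.85
ee_pos: [0.5326, 0.1003, 0.1817]
ee_rot: [0.015, 1.0, 0.001, -0.0]
wrist_force: [-0.8, 0.6, -3.4]
gripper_width: 0.107
grip_force: 61.1
(array([ -1.17, -25.54,   0.1 ]), array([ 0.11, -0.12, 77.94]))
```

```bash
python3 -m handwheel '{"deltas":[0,0,-4,0,0,0,-1,0,-3,-7,0,0,8,-1,0,-8,-7,0,0,16,-1,0,-13,-7,0,0,24,-1,0,-18,-7,0,0,32,-1,-0.5,-22,-7,0,0,40,-1,-1,-25.5,-7,0,0,48,-1,-1.2,-25.5,-7,0,0,56,-1]}'
python3 -m handwheel '{"deltas":[0,0,0,0,0,8,-1,0,0,0,0,0,16,-1,0,0,0,0,0,22,-1,0,0,0,0,0,22,-1,0,0,0,0,0,22,-1]}'
python3 -c "
from h import *
print(delta((.5365,-.1554,.15),100.3))"
```

```text
clock: 32.65
ee_pos: [0.5354, -0.1592, 0.2474]
ee_rot: [0.488, 0.873, -0.0, -0.003]
wrist_force: [0.4, -0.2, -2.5]
gripper_width: 0.112
grip_force: 61.0
clock: 33.15
ee_pos: [0.5358, -0.1546, 0.2484]
ee_rot: [0.64, 0.768, 0.0, -0.003]
wrist_force: [0.2, -0.5, -3.4]
gripper_width: 0.11
grip_force: 60.9
(array([-0.14,  0.09,  9.84]), array([-0.23, -0.29,  0.07]))
```

```bash
python3 -m handwheel '{"deltas":[-0.1,0.1,4,0,0,0,-1,-0.1,0.1,8,0,0,0,-1,-0.1,0.1,11,0,0,0,-1,-0.1,0.1,11,0,0,0,-1,-0.1,0.1,11,0,0,0,-1,-0.1,0.1,11,0,0,0,-1]}'
python3 - <<'E'
from h import *
print(delta((.5365,-.1554,.15),100.3))
c,K,T=frame("wrist"); cv2.imwrite("pics/w10.png",c[:,:,::-1]); np.savez("w10.npz",K=K,T=T)
s=r.read_state(); print(s["ee_pos"],yaw(s))
E
```

```text
clock: 33.75
ee_pos: [0.54, -0.1563, 0.1428]
ee_rot: [0.641, 0.768, 0.001, 0.001]
wrist_force: [0.1, 0.9, -2.8]
gripper_width: 0.106
grip_force: 60.8
(array([ 0.16, -0.33, -0.72]), array([ 0.19, -0.03, -0.02]))
[ 0.54028256 -0.1564436   0.1432889 ] 100.27222654556708
```

View pics/w10.png

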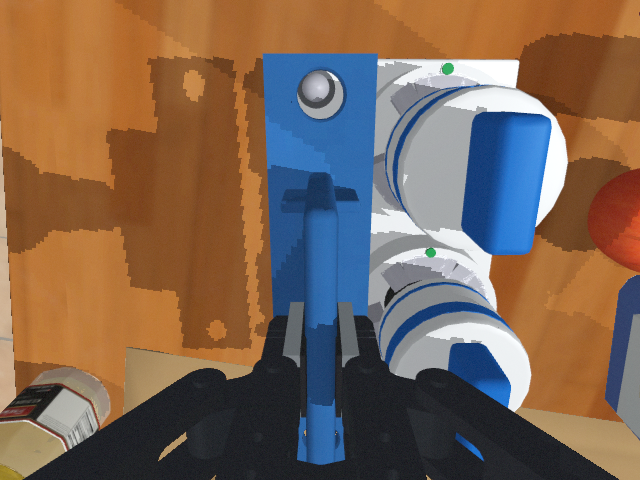

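The far hole is at about (321,94) with pin L's tip seen through it at (315,86). Computing the offset.

Run:
```python
from h import *
d=np.load("w10.npz"); K,T=d["K"],d["T"]
col=cv2.imread("pics/w10.png")
h=cv2.cvtColor(col,cv2.COLOR_BGR2HSV); m=((h[...,1]<90).astype(np.uint8))[60:128,285:358]
n,l,st,ce=cv2.connectedComponentsWithStats(m); print([(st[i].tolist(),(ce[i]+[285,60]).round(1)) for i in range(1,n) if st[i,4]>100])
H=w((321.5,94),.0986,K,T); P=w((315.5,86.5),.0485,K,T)
print("hole",H,"pin",P, "fit pinL",)
a=np.radians(10.35); print(np.array([.6053-.07*np.cos(a)-.085*np.sin(a),-.1428-.07*np.sin(a)+.085*np.cos(a)]))
D=(P-H)[:2]; y=np.radians(100.27); print("move tool x,y mm",1e3*(D@[np.cos(y),np.sin(y)]),1e3*(D@[np.sin(y),-np.cos(y)]))
C=H[:2]-.085*np.array([np.cos(y),np.sin(y)]); print("guard centre from hole",C)
```

```text
[([12, 10, 47, 49, 1784], array([319.9,  94.2]))]
hole [ 0.52488491 -0.07410614  0.0986    ] pin [ 0.52148389 -0.07077377  0.0485    ] fit pinL
[ 0.52116783 -0.07175932]
move tool x,y mm 3.8853327452645674 -2.7524041003785413
guard centre from hole [ 0.5400393  -0.15774431]
```

```bash
python3 -m handwheel '{"deltas":[0.2,-0.1,0,0,0,0,-1,0.2,-0.1,0,0,0,0,-1,0.2,-0.1,0,0,0,0,-1]}'
python3 -c "
from h import *
print(delta((.5369,-.1533,.11),100.3))"
```

```text
clock: 34.1
ee_pos: [0.5374, -0.154, 0.1417]
ee_rot: [0.641, 0.767, 0.001, -0.0]
wrist_force: [-0.2, -0.3, -2.7]
gripper_width: 0.104
grip_force: 60.9
(array([ 0.08, -0.04,  3.17]), array([ 0.07, -0.1 , -0.05]))
```

```bash
python3 -m handwheel '{"deltas":[0.05,0,1.5,0,0,0,-1,0.05,0,3,0,0,0,-1,0.05,0,3.1,0,0,0,-1,0.05,0,3.1,0,0,0,-1,0.05,0,3.1,0,0,0,-1,0.05,0,3.1,0,0,0,-1]}'
python3 - <<'E'
from h import *
print(delta((.5369,-.1533,.07),100.3))
c,K,T=frame("wrist"); s=r.read_state()
h=cv2.cvtColor(c,cv2.COLOR_RGB2HSV); m=((h[...,1]<90).astype(np.uint8))[10:140,270:370]
n,l,st,ce=cv2.connectedComponentsWithStats(m); zt=s["ee_pos"][2]-.0524+.008
for i in range(1,n):
    if st[i,4]>300:
        ct=max(cv2.findContours((l==i).astype(np.uint8),0,1)[0],key=len); e=cv2.fitEllipse(ct); q=np.array(e[0])+[270,10]
        H=w(q,zt,K,T); print(st[i],q,e[1],H, "->centre offset from pin fit mm",(np.array([.5213,-.0713])-H[:2])*1e3)
E
```

```text
clock: 34.7
ee_pos: [0.5374, -0.1536, 0.1102]
ee_rot: [0.641, 0.767, 0.001, -0.001]
wrist_force: [-0.4, 0.1, -2.4]
gripper_width: 0.104
grip_force: 60.8
(array([ 0.03, -0.04,  4.02]), array([ 0.04, -0.12, -0.06]))
[  27   60   47   49 1800] [319.82566833  94.0283432 ] (45.47153091430664, 48.562931060791016) [ 0.52147355 -0.0714034   0.06593394] ->centre offset from pin fit mm [-0.17355282  0.10339737]
```

Aligned within 0.2 mm. Lowering gradually.

```bash
python3 -m handwheel '{"deltas":[0,0,0.7,0,0,0,-1,0,0,1.2,0,0,0,-1,0,0,1.6,0,0,0,-1,0,0,2,0,0,0,-1,0,0,2,0,0,0,-1,0,0,2,0,0,0,-1]}'
```

```text
clock: 35.35
ee_pos: [0.5367, -0.1533, 0.0896]
ee_rot: [0.641, 0.767, 0.001, -0.001]
wrist_force: [-0.4, 0.4, -3.5]
gripper_width: 0.105
grip_force: 61.0
```

```bash
python3 -m handwheel '{"deltas":[0,0,0.6,0,0,0,-1,0,0,1.2,0,0,0,-1,0,0,1.8,0,0,0,-1,0,0,2.2,0,0,0,-1,0,0,2.4,0,0,0,-1,0,0,2.4,0,0,0,-1,0,0,2.4,0,0,0,-1]}'
```

```text
clock: 36.05
ee_pos: [0.5369, -0.1532, 0.0664]
ee_rot: [0.641, 0.767, 0.001, -0.001]
wrist_force: [-2.7, 1.9, 4.3]
gripper_width: 0.107
grip_force: 61.8
```

```bash
python3 -m handwheel '{"deltas":[0,0,0,0,0,0,-0.4,0,0,0,0,0,0,-0.4,0,0,0,0,0,0,-0.4,0,0,0,0,0,0,-0.4,0,0,-3,0,0,0,-0.4,0,0,-7,0,0,0,-0.4,0,0,-12,0,0,0,-0.4,0,0,-17,0,0,0,-0.4]}'
python3 -m handwheel '{"deltas":[-4,-5,0,0,0,0,-0.4,-8,-10,0,0,0,0,-0.4,-13,-15,0,0,0,0,-0.4,-17,-19,0,0,0,0,-0.4,-17,-19,0,0,0,0,-0.4,-17,-19,0,0,0,0,-0.4]}'
python3 - <<'E'
from h import *
c,K,T=frame("top"); cv2.imwrite("pics/end.png",cv2.resize(c[120:350,150:500],(800,526),interpolation=cv2.INTER_CUBIC)[:,:,::-1])
E
```

```text
clock: 36.85
ee_pos: [0.5363, -0.1535, 0.2369]
ee_rot: [0.641, 0.767, 0.001, -0.002]
wrist_force: [0.3, -0.6, 0.2]
gripper_width: 0.299
grip_force: 0.0
clock: 37.45
ee_pos: [0.3772, -0.359, 0.2357]
ee_rot: [0.643, 0.766, -0.0, -0.0]
wrist_force: [1.0, 0.9, -0.6]
gripper_width: 0.302
grip_force: 0.0
```

View pics/end.png

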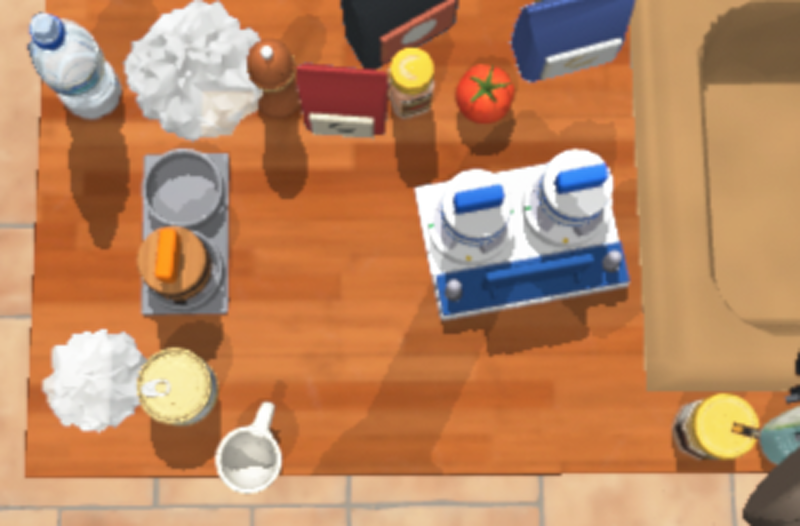

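The final top view shows both white cartridges locked, with their bars along the stand at (478,198) and (581,178). The guard is down over both pins at (454,288) and (611,260), the spent cartridge stands in the near well, and the bystanders haven't moved. Handing in.

```bash
python3 -c "
from cell import r
print(r.finish_job())"
```

```text
the job is handed in; nothing more can be done
None
```

The job is handed in: the one spent cartridge (right socket; the left was empty) stands in the rack's near well, both new cartridges are locked, the guard hangs down on the ledge over both pins, and the other things were not moved; the hand-in call returned no score.

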